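Lift the fresh red medallion onto the display stand

TASK

The red medallion on its drying rack is freshly lacquered, so do not touch it with the gripper: slide the lifter's blade under it, lift it off the rack level, and set it down centred on the low empty stand without dropping it. Then draw the blade out and lay the lifter down flat on the table. Leave the green medallion undisturbed on its rack.

Things in the scene. Friction and masses are not known exactly. Their poses are not given: they have to be found in the camera images.
- medallion_red: Flat red disc with brass knot inlay, 92 mm diameter, 8 mm thick, 70 g; origin: centre of its underside. Starts loose, centred on the two steel rails of a fixed drying rack, underside 60 mm above the table. The rails run along its y axis (at most 20 degrees off the robot's left, +y), 80 mm long, 8 wide, 52 apart inside. Below it all is open, also at both rail ends, but for a 4 mm base plate.
- medallion_green: The bystander: the same disc in green on an equal rack, centres at least 110 mm from the red one; either may be the nearer to the robot. Origin: centre of its underside.
- lifter: Cranked spatula, 100 g, loose, flat on the table. Steel blade 105 mm long (y), 32 wide (x), 2.5 thick; origin: underside of the blade's rear end, middle; tip at y = +105. A neck rises there to a level dark wood handle running back from y = -10 to -90, 18 wide (x), 18 high, centreline 49 above the blade's underside. Grip it from above across x, at about (0, -40, 49) mm. Lies flat by itself.
- stand: Low empty fixed stand: two brass rails along its y axis (at most 18 degrees off +y) on a black base plate 84 x 84 mm, 4 thick. Rail tops 26 mm above the table; rails 80 long, 8 wide, 52 apart inside; open between them down to the plate and at both ends. Origin: centre of the base's underside, on the table.
Not all that is in view belongs to the job. Of the things that look like the lifter, the larger one is meant.

How it is judged:
By the outcome, as a careful person would: the job done as asked, in the order asked, and still so for the second after the job is handed in, with the robot touching nothing.
It also fails if it takes over 64 s, if anything falls off the work surface, if the arm or the gripper's body presses on something with over 40 N, if the wrist force passes 120 N, or if a joint passes its speed limit or range.

ROBOT

A 7-joint arm with a two-finger parallel gripper is mounted at the origin on the work surface. World frame = base frame: x ahead of the robot, y to its left, z up, the work surface at z = 0. Lengths are in m, angles in degrees, forces in N, time in s.
With the tool pointing down it reaches from about 0.35 to 0.9 m from the base axis. Payload 8.1 kg.
Tool frame: the origin (TCP) lies on the mounting face of the last link; the fingertips stand 178 mm ahead of it and the grasp point (between the pads) lies 159 mm ahead of it; z points along the fingers, y is the line along which they close (so a half turn about z gives the same grasp; the last joint's range is limited). The gripper opens to 92 mm and grips with 3 to 60 N. Pads are 19 mm wide; open, the fingers measure 130 mm over their backs; the gripper's body (75 mm by 190 mm) begins 47 mm behind the grasp point.
Start: joints at [63.277, 24.895, 1.432, 90.138, -0.665, 64.973, -4.303], TCP at [0.222, -0.584, 0.405] pointing down, gripper open.
Joint ranges: [-149.89, 149.89], [-25.12, 119.58], [-72.63, 75.52], [4.76, 147.25], [-75.54, 255.54], [6.69, 114.76], [-157.13, 157.13]. Speed limits (degrees/s): [127.2, 127.2, 172.46, 172.46, 180, 180, 180].

INTERFACE

Orientations are given as [roll, pitch, yaw] about the fixed x, y, z axes, in that order (R = Rz(yaw) Ry(pitch) Rx(roll)).
In Python, from station import manip, cams gives the robot as it stands.
- The arm moves only by the shell command python3 -m jog 'ROWS'. ROWS is JSON, a list of rows, each a list of 7 numbers: the shift along the tool's x, y, z in cm, then the turn, a rotation vector about the tool's x, y, z in degrees, then the finger opening in cm, from 0 to 9.18. In form: [[x, y, z, rx, ry, rz, fingers], ...]. A call has 1 to 10 rows; each row shifts and turns the commanded pose from where the row before left it, along the tool's axes as they then stand; what a row does not reach is not made up. A row lasts 1/10 s, in which the tool goes at most 50 mm and 8.59 degrees, less where a joint would pass 70% of its speed; a pose out of reach is approached as far as the arm can. A call with a gripper value outside its range is refused whole. The fingers move at their own pace and stop on an object; the grip force is fixed at half the most. Time passes only in rows, so rows that do not move let the fingers close. It gives the time, the measured TCP pose, the force, the opening and the grip force at its end, in the units of the state.
- manip.get_obs(): the state, without advancing time (a new reading comes with each control period).
- cams.get_image(name): name is "scene" or "top" or "wrist"; returns a dict with "img" (400x640x3 uint8, red, green, blue), "fx", "fy", "cx", "cy" (pixels), "R" (3x3) and "t" (3): a world point X has camera coordinates R X + t. Camera axes: x right, y down, z forward; pixel columns grow to the right and rows downward; lengths in m; the calibration is good to about 2 mm. A picture is of the moment at which its call begins. There is no depth.
- manip.finish_job(): hands the job in; it is judged then, once.
The state is a dict: "t": time; "q": joint angles; "dq": joint speeds; "joint_efforts": joint torques, N m; "tool_pos": TCP position; "tool_rot": TCP orientation; "force": force on the tool from outside, world axes, zero at the start; "torque": the same for the moment, N m; "width": opening from 0.0 (shut) to 1.0 (fully open); "finger_force": force on a finger pad.
Only numpy, scipy, OpenCV 4.12 (cv2) and the standard library are available. Lean on these libraries where they do the work, as an engineer would, in place of code of your own. Each camera call takes 0.05 s, during which the arm holds its last target. There are 200 camera calls.

## Working session

There is one attempt and no reset: what is moved stays moved. The work goes in short steps, Python scripts to look and compute and a shell command to move; the robot and the scene stay as the last step left them, time stands still between calls to the robot, and variables do not carry over. Pictures are saved under pics/ and viewed, at most 10 in all, crops included, and the job is handed in when it is done.

```bash
mkdir -p pics; python3 - <<'E'
from station import manip, cams
import cv2
print(manip.get_obs())
for n in ["scene","top"]:
    d=cams.get_image(n); cv2.imwrite(f"pics/{n}0.png",d["img"][:,:,::-1]); print(n,d["fx"],d["fy"],d["cx"],d["cy"],d["R"],d["t"])
E
```

```text
{'t': 0.0, 'q': array([63.28036557, 24.93654268,  1.42811361, 90.19033663, -0.66448182,
       64.96944043, -4.30284574]), 'dq': array([ 0.0068646 , -0.03907606,  0.03315204, -0.00441057, -0.02456706,
       -0.00935123,  0.01556516]), 'joint_efforts': array([-1.17896707e-03, -6.67858458e+01,  9.84783545e-01, -3.14458787e+01,
       -6.06735097e-02,  4.26524284e-02,  1.25378838e-04]), 'tool_pos': array([ 0.22227197, -0.58389583,  0.40393485]), 'tool_rot': array([-1.79912248e+02,  7.02539778e-03,  2.08396895e+01]), 'force': array([-0.91047466,  0.92710099,  0.93391999]), 'torque': array([ 0.01587399,  0.03635722, -0.03065574]), 'finger_force': 0.0, 'width': 1.0033654235704523}
scene 506.6074805474688 506.6074805474688 310.4599672429827 196.7504626338182 [[-0.8651594   0.50140597  0.009553  ]
 [ 0.40667367  0.71259398 -0.57168729]
 [-0.29345483 -0.49071567 -0.82041598]] [ 0.46878063 -0.15624109  1.17169163]
top 438.69629385973343 438.69629385973343 319.3506590174028 192.01769880564967 [[ 0.01287763 -0.9997293   0.01937762]
 [-0.99603064 -0.01453213 -0.08781676]
 [ 0.08807459 -0.01816983 -0.99594815]] [-0.05201293  0.53606391  0.82372196]
```

View pics/top0.png

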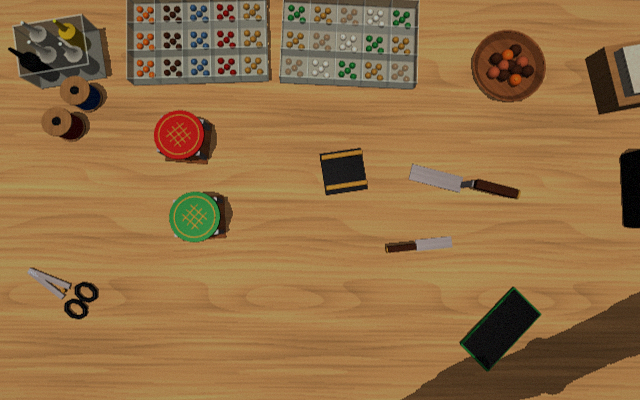

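View pics/scene0.png

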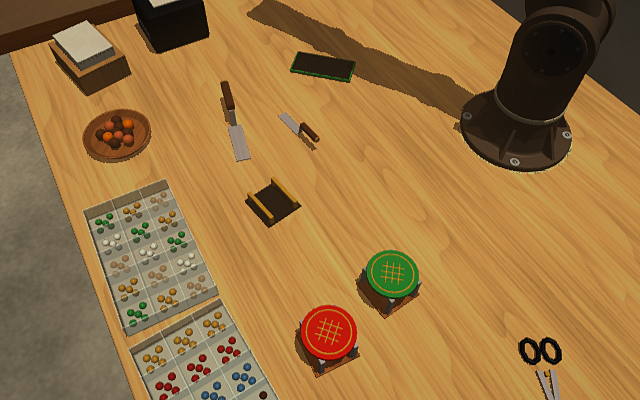

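The top view shows the lifter at (410..520, 165..197), with its blade tip pointing left (+y). The stand is at about (344,171), red at (179,135) and green at (195,217). The smaller decoy lifter is at (420,244). I'll enlarge three crops.

```bash
python3 - <<'E'
import cv2, numpy as np
im=cv2.imread("pics/top0.png")
f=lambda x0,y0,w,h,s:cv2.resize(im[y0:y0+h,x0:x0+w],None,fx=s,fy=s,interpolation=cv2.INTER_CUBIC)
a=f(400,150,130,60,6)            # 780x360
b=f(310,140,65,60,6)             # 390x360
b2=f(150,100,65,60,6)
cv2.imwrite("pics/crop1.png",a[:300]) 
m=np.zeros((600,780,3),np.uint8); m[:300,:]=a[:300]; m[300:,:390]=b[30:330]; m[300:,390:]=b2[30:330]
cv2.imwrite("pics/crop1.png",m)
E
```

```text
(no output)
```

View pics/crop1.png

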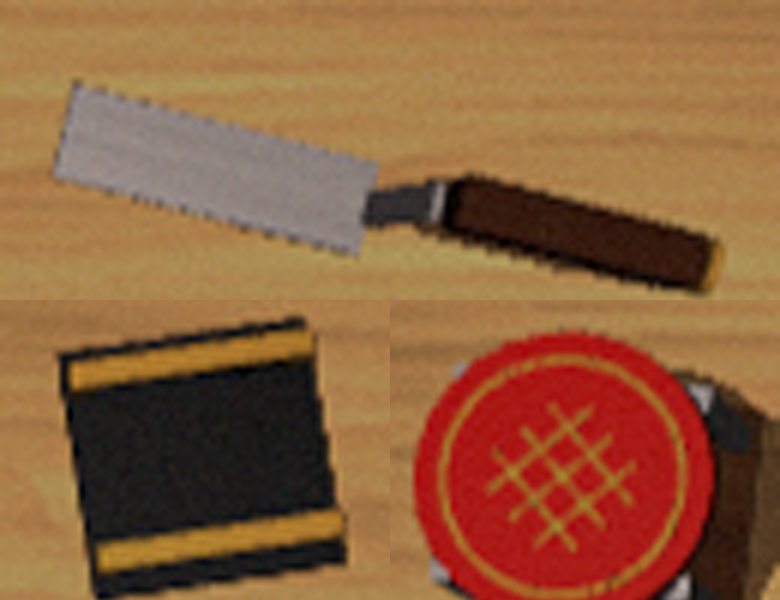

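```bash
cat > h.py <<'E'
import numpy as np
from station import manip,cams
def proj(d,X): 
    c=d["R"]@np.array(X)+d["t"]; return np.array([d["fx"]*c[0]/c[2]+d["cx"],d["fy"]*c[1]/c[2]+d["cy"]])
def back(d,u,v,z):
    r=d["R"].T@np.array([(u-d["cx"])/d["fx"],(v-d["cy"])/d["fy"],1]); o=-d["R"].T@d["t"]
    return (o+r*(z-o[2])/r[2])[:2]
E
python3 - <<'E'
from h import *
d=cams.get_image("top")
a=lambda p,z:back(d,400+p[0]/6,150+p[1]/6,z)
b=lambda p,z:back(d,310+p[0]/6,140+(p[1]-270)/6,z)
c=lambda p,z:back(d,150+(p[0]-390)/6,100+(p[1]-270)/6,z)
ang=lambda v:np.degrees(np.arctan2(-v[0],v[1])) # yaw of y axis off +y
B=[a(p,.0025) for p in [(75,83),(53,178),(358,255),(378,160)]]
tip=(B[0]+B[1])/2; rear=(B[2]+B[3])/2
print("lifter tip",tip,"rear",rear,"L",np.linalg.norm(tip-rear),"W",np.linalg.norm(B[2]-B[3]),ang(tip-rear))
e=a((715,262),.049); print("handle end",e,np.linalg.norm(e-rear),ang(rear-e))
S=[b(p,.026) for p in [(68,360),(313,325),(316,357),(70,392),(97,545),(343,512),(346,540),(99,575)]]
print("stand",np.mean(S,0),ang(S[0]-S[1]),ang(S[7]-S[6]),np.linalg.norm(S[0]-S[1]),np.linalg.norm(S[0]-S[7]))
print("red",c((563,481),.068))
R=[c(p,.06) for p in [(457,365),(713,385),(690,600),(433,580)]]
print("rack",np.mean(R,0),ang(R[0]-R[1]),ang(R[3]-R[2]),np.linalg.norm(R[0]-R[1]),np.linalg.norm(R[0]-R[3]))
print("green",back(d,195,217,.068))
E
```

```text
lifter tip [ 0.58197948 -0.22700763] rear [ 0.55770896 -0.32849549] L 0.10434962584139518 W 0.032711686792936484 -13.449511883570993
handle end [ 0.53690899 -0.42225513] 0.09603910265756246 -12.508129683515966
stand [ 0.57997831 -0.09271117] 9.145833107796612 8.92914612518867 0.08046268412724068 0.0705909823691013
red [0.6341653  0.21631229]
rack [0.63559168 0.21555643] -3.54236743655097 -3.5851247430334854 0.07958112405361932 0.06788847410199864
green [0.4840909  0.18103201]
```

```bash
cat >> h.py <<'E'
from scipy.spatial.transform import Rotation as Ro
def delta(pos,yaw,n,frm=None):
    "identical row, repeated n times, from measured pose (or frm=(pos,yaw), taken as pointing down) to pos/yaw tool down"
    o=manip.get_obs()
    p0,R0=(o["tool_pos"],Ro.from_euler("xyz",o["tool_rot"],degrees=True)) if frm is None else (np.array(frm[0]),Ro.from_euler("xyz",[180,0,frm[1]],degrees=True))
    R1=Ro.from_euler("xyz",[180,0,yaw],degrees=True)
    w=(R0.inv()*R1).as_rotvec()/n
    M=sum((R0*Ro.from_rotvec(w*k)).as_matrix() for k in range(n))
    dx=np.linalg.solve(M,np.array(pos)-p0)
    print("row x",n,np.round(np.r_[dx*100,np.degrees(w)],3))
E
python3 -c "
from h import *
delta([.5485,-.3674,.36],76.7,20)"
```

```text
row x 20 [ 1.978e+00  4.860e-01  2.200e-01 -3.000e-03 -1.000e-03 -2.793e+00]
```

```bash
python3 -m jog '[[1.98,0.49,0.22,0,0,-2.79,9],[1.98,0.49,0.22,0,0,-2.79,9],[1.98,0.49,0.22,0,0,-2.79,9],[1.98,0.49,0.22,0,0,-2.79,9],[1.98,0.49,0.22,0,0,-2.79,9],[1.98,0.49,0.22,0,0,-2.79,9],[1.98,0.49,0.22,0,0,-2.79,9],[1.98,0.49,0.22,0,0,-2.79,9],[1.98,0.49,0.22,0,0,-2.79,9],[1.98,0.49,0.22,0,0,-2.79,9]]' && python3 -m jog '[[1.98,0.49,0.22,0,0,-2.79,9],[1.98,0.49,0.22,0,0,-2.79,9],[1.98,0.49,0.22,0,0,-2.79,9],[1.98,0.49,0.22,0,0,-2.79,9],[1.98,0.49,0.22,0,0,-2.79,9],[1.98,0.49,0.22,0,0,-2.79,9],[1.98,0.49,0.22,0,0,-2.79,9],[1.98,0.49,0.22,0,0,-2.79,9],[1.98,0.49,0.22,0,0,-2.79,9],[1.98,0.49,0.22,0,0,-2.79,9]]' && python3 -m jog '[[0,0,0,0,0,0,9],[0,0,0,0,0,0,9]]'
python3 -c "
from h import *
import cv2
d=cams.get_image('wrist'); cv2.imwrite('pics/w1.png',d['img'][:,:,::-1])
for X in [(0,-10,58),(0,-90,58),(0,105,2.5),(0,0,2.5),(0,-40,58)]:
    c,s=np.cos(np.radians(-13.3)),np.sin(np.radians(-13.3))
    x,y,z=np.array(X)/1000; print(X,proj(d,[.5577+c*x-s*y,-.3285+s*x+c*y,z]))
delta([.5485,-.3674,.208],76.7,8)"
```

```text
t: 1.15
tool_pos: [0.4142, -0.5158, 0.3826]
tool_rot: [180.0, 0.0, 49.0]
force: [0.5, -0.1, -0.1]
width: 0.979
finger_force: 0.0
t: 2.15
tool_pos: [0.5503, -0.3666, 0.3605]
tool_rot: [-180.0, 0.0, 76.9]
force: [0.2, -0.1, 0.6]
width: 0.984
finger_force: 0.0
t: 2.35
tool_pos: [0.5498, -0.3674, 0.3607]
tool_rot: [-180.0, 0.0, 76.7]
force: [-0.0, -0.0, 0.1]
width: 0.978
finger_force: 0.0
(0, -10, 58) [319.06595673 165.45149794]
(0, -90, 58) [319.22282001 248.72133535]
(0, 105, 2.5) [319.22129928  40.3591551 ]
(0, 0, 2.5) [319.39568629 149.20371396]
(0, -40, 58) [319.12730807 198.0194542 ]
row x 8 [ 0.011 -0.012  1.909 -0.002  0.006 -0.01 ]
```

View pics/w1.png

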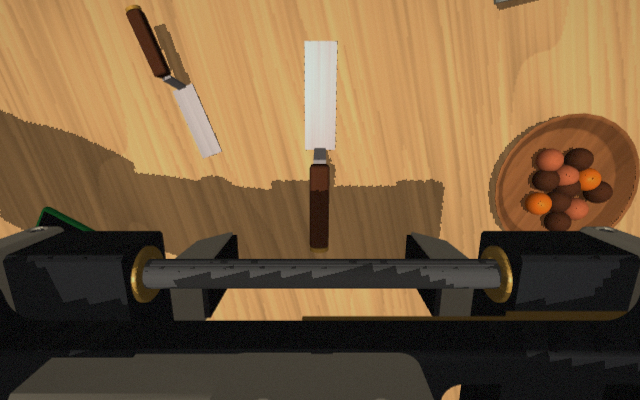

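The wrist view has the handle at column 319, rows 163–248, and the blade tip at (321,41). Both match the prediction to within a pixel or two, so I'll descend and grip.

```bash
python3 -m jog '[[0.05,-0.05,2,0,0,0,6],[0.05,-0.05,2,0,0,0,6],[0,0,2,0,0,0,6],[0,0,2,0,0,0,6],[0,0,2,0,0,0,6],[0,0,2,0,0,0,6],[0,0,2,0,0,0,6],[0,0,1.2,0,0,0,6],[0,0,0.07,0,0,0,6],[0,0,0,0,0,0,6]]' && python3 -m jog '[[0,0,0,0,0,0,0],[0,0,0,0,0,0,0],[0,0,0,0,0,0,0],[0,0,0,0,0,0,0],[0,0,0,0,0,0,0],[0,0,0,0,0,0,0],[0,0,0,0,0,0,0],[0,0,0,0,0,0,0],[0,0,0,0,0,0,0],[0,0,0,0,0,0,0]]'
```

```text
t: 3.4
tool_pos: [0.5487, -0.3674, 0.2084]
tool_rot: [180.0, 0.0, 76.6]
force: [0.1, -0.5, 0.1]
width: 0.651
finger_force: 0.0
t: 4.4
tool_pos: [0.5488, -0.3669, 0.2081]
tool_rot: [180.0, 0.0, 76.6]
force: [0.4, -0.1, 1.2]
width: 0.197
finger_force: 30.0
```

```bash
python3 -m jog '[[0,0,-0.5,0,0,0,0],[0,0,-1,0,0,0,0],[0,0,-1.5,0,0,0,0],[0,0,-1.5,0,0,0,0],[0,0,-1,0,0,0,0],[0,0,-0.5,0,0,0,0],[0,0,-0.2,0,0,0,0],[0,0,0,0,0,0,0]]'; python3 -c "
from h import *
delta([.6221,.0114,.258],86.4,20)"
```

```text
t: 5.2
tool_pos: [0.5487, -0.3668, 0.2701]
tool_rot: [-180.0, 0.0, 76.6]
force: [0.1, -0.1, -1.0]
width: 0.195
finger_force: 30.0
row x 20 [ 1.927  0.076  0.06  -0.     0.    -0.488]
```

```bash
python3 -m jog '[[1.0,0.04,0.06,0,0,-0.3,0],[1.9,0.08,0.06,0,0,-0.5,0],[1.95,0.08,0.06,0,0,-0.5,0],[1.95,0.08,0.06,0,0,-0.5,0],[1.95,0.08,0.06,0,0,-0.5,0],[1.95,0.08,0.06,0,0,-0.5,0],[1.95,0.08,0.06,0,0,-0.5,0],[1.95,0.08,0.06,0,0,-0.5,0],[1.95,0.08,0.06,0,0,-0.5,0],[1.95,0.08,0.06,0,0,-0.5,0]]' && python3 -m jog '[[1.95,0.08,0.06,0,0,-0.5,0],[1.95,0.08,0.06,0,0,-0.5,0],[1.95,0.08,0.06,0,0,-0.5,0],[1.95,0.08,0.06,0,0,-0.5,0],[1.95,0.08,0.06,0,0,-0.5,0],[1.95,0.08,0.06,0,0,-0.5,0],[1.95,0.08,0.06,0,0,-0.5,0],[1.95,0.08,0.06,0,0,-0.5,0],[1.9,0.08,0.06,0,0,-0.5,0],[1.0,0.04,0,0,0,-0.2,0]]' && python3 -m jog '[[0,0,0,0,0,0,0],[0,0,0,0,0,0,0]]'
cat > look.py <<'E'
import sys,cv2
from h import *
# predicted wrist pixels of blade corners for level lifter, and picture
def run(name):
    o=manip.get_obs(); d=cams.get_image('wrist'); cv2.imwrite(f'pics/{name}.png',d['img'][:,:,::-1])
    p=o['tool_pos']; R=Ro.from_euler('xyz',o['tool_rot'],degrees=True).as_matrix()
    for X in [(-16,105),(16,105),(0,0)]:
        b=p+R@np.array([.0395+X[1]/1000,X[0]/1000,.208-.0025]); print("blade",X,np.round(proj(d,b),1),np.round(b,4))
    return d
if __name__=="__main__":
    d=run(sys.argv[1])
    c=np.array([.635,.216]); u=np.array([.0628,.998]); v=np.array([.998,-.0628])
    for n,q,z in [("front",c-u*.046,.068),("left",c-v*.046,.068),("right",c+v*.046,.068)]+[(f"rail{s}",c-u*.04+v*s*.026,.06) for s in(-1,1)]: print(n,np.round(proj(d,[*q,z]),1))
    delta([*(c-u*.1),.253],86.4,10)
E
python3 look.py w2
```

```text
t: 6.2
tool_pos: [0.5924, -0.1853, 0.264]
tool_rot: [180.0, 0.0, 81.5]
force: [-0.0, 0.3, -0.9]
width: 0.195
finger_force: 30.0
t: 7.2
tool_pos: [0.6204, -0.0011, 0.2586]
tool_rot: [-180.0, -0.1, 86.3]
force: [-0.1, 0.3, -1.5]
width: 0.194
finger_force: 30.0
t: 7.4
tool_pos: [0.6203, -0.0045, 0.2586]
tool_rot: [-180.0, 0.1, 86.1]
force: [0.3, -1.3, -1.1]
width: 0.193
finger_force: 30.0
blade (-16, 105) [288.2 -36. ] [0.6141 0.1405 0.0529]
blade (16, 105) [351.3 -36. ] [0.6461 0.1384 0.0529]
blade (0, 0) [320.1 170.1] [0.623  0.0347 0.053 ]
front [ 319.4 -134.4]
left [ 203.6 -275.9]
right [ 433.6 -277.4]
rail-1 [ 262.4 -136.4]
rail1 [ 376.4 -137.2]
row x 10 [ 1.216e+00  4.000e-03  5.500e-02 -1.000e-03  6.000e-03 -3.400e-02]
```

View pics/w2.png

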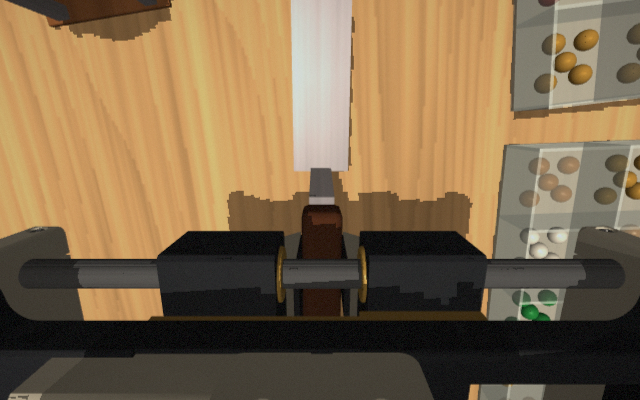

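The wrist view shows the blade rear at (321,170), as predicted for a level lifter. Next I'll check tip height and aim in the two fixed cameras.

```bash
cat > two.py <<'E'
import sys,cv2
from h import *
# two.py name topx topy scx scy s  : crops of w x h each, side by side 780 wide; prints level-blade corners in crop coords
n=sys.argv[1]; tx,ty,sx,sy,s=map(int,sys.argv[2:7]); w=390//s; h=360//s
o=manip.get_obs(); p=o['tool_pos']; R=Ro.from_euler('xyz',o['tool_rot'],degrees=True).as_matrix()
out=[]
for i,(c,x,y) in enumerate([("top",tx,ty),("scene",sx,sy)]):
    d=cams.get_image(c); out.append(cv2.resize(d['img'][y:y+h,x:x+w],None,fx=s,fy=s,interpolation=cv2.INTER_CUBIC))
    for X in [(-16,105),(16,105),(-16,0),(16,0)]:
        b=p+R@np.array([.0395+X[1]/1000,X[0]/1000,.208-.0025]); q=proj(d,b)
        print(c,X,np.round((q-[x,y])*s+[390*i,0]))
cv2.imwrite(f'pics/{n}.png',np.hstack(out)[:,:,::-1])
E
python3 two.py t2 150 95 270 230 3
```

```text
top (-16, 105) [215. 159.]
top (16, 105) [220. 109.]
top (-16, 0) [383. 173.]
top (16, 0) [387. 123.]
scene (-16, 105) [525. 182.]
scene (16, 105) [475. 205.]
scene (-16, 0) [449.  39.]
scene (16, 0) [401.  59.]
```

View pics/t2.png

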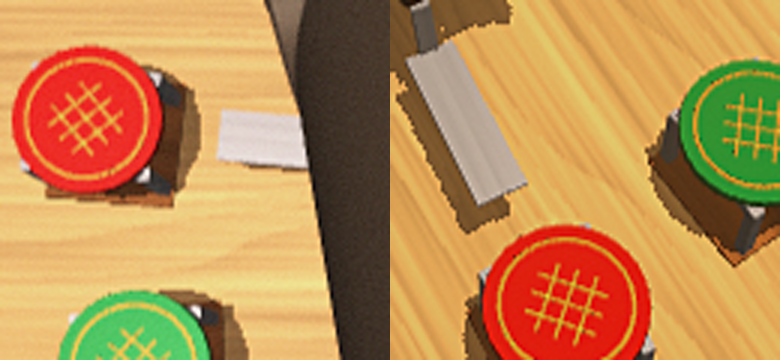

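Both views show the blade level, with tip corners within 1 px of prediction: top (217,158) and (221,109), scene (526,184) and (477,206). It's aimed at the gap, so I'll insert.

```bash
python3 -m jog '[[0,0,0.3,0,0,-0.3,0],[0.3,0,0.25,0,0,0,0],[0.8,0,0,0,0,0,0],[1.2,0,0,0,0,0,0],[1.3,0,0,0,0,0,0],[1.3,0,0,0,0,0,0],[1.3,0,0,0,0,0,0],[1.3,0,0,0,0,0,0],[1.3,0,0,0,0,0,0],[1.3,0,0,0,0,0,0]]' && python3 -m jog '[[1.1,0,0,0,0,0,0],[0.6,0,0,0,0,0,0],[0.3,0,0,0,0,0,0],[0,0,0,0,0,0,0],[0,0,0,0,0,0,0]]'; python3 -c "
from h import *
c=np.array([.635,.216]); u=np.array([.0628,.998])
delta([*(c-u*.1),.253],86.4,1)"
```

```text
t: 8.55
tool_pos: [0.6267, 0.0981, 0.2531]
tool_rot: [180.0, 0.0, 86.5]
force: [0.5, 0.6, -0.8]
width: 0.196
finger_force: 30.0
t: 9.05
tool_pos: [0.6279, 0.1161, 0.2531]
tool_rot: [-180.0, 0.0, 86.4]
force: [-0.4, -0.3, -0.5]
width: 0.192
finger_force: 30.0
row x 1 [ 0.012  0.078  0.006 -0.001  0.034 -0.003]
```

```bash
python3 -m jog '[[0,0.08,-0.3,0,0,0,0],[0,0,-0.4,0,0,0,0],[0,0,-0.3,0,0,0,0],[0,0,-0.2,0,0,0,0],[0,0,-0.2,0,0,0,0],[0,0,-0.2,0,0,0,0],[0,0,-0.3,0,0,0,0],[0,0,-0.4,0,0,0,0],[0,0,-0.4,0,0,0,0],[0,0,-0.2,0,0,0,0]]' && python3 two.py t3 150 95 270 230 3
```

```text
t: 10.05
tool_pos: [0.6288, 0.1169, 0.2827]
tool_rot: [180.0, -0.0, 86.4]
force: [0.1, 1.1, -2.0]
width: 0.194
finger_force: 30.0
top (-16, 105) [  5. 136.]
top (16, 105) [11. 84.]
top (-16, 0) [179. 149.]
top (16, 0) [184.  98.]
scene (-16, 105) [631. 356.]
scene (16, 105) [577. 384.]
scene (-16, 0) [540. 190.]
scene (16, 0) [489. 213.]
```

View pics/t3.png

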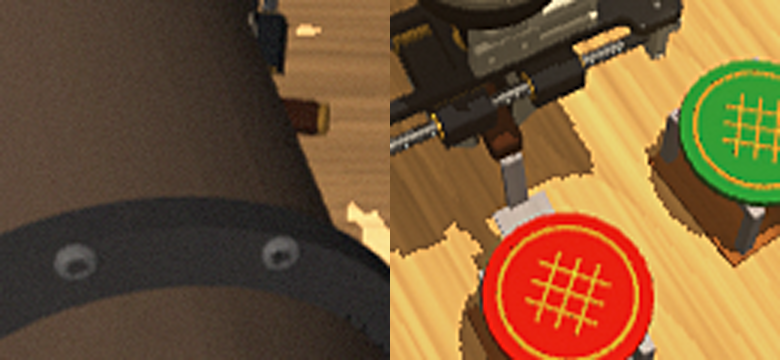

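The disc is up and resting flat on the blade: it appears at crop x 482–654, with the rear of the blade visible and the force 1 N higher. I'll measure where the disc sits on the blade, then carry it.

```bash
cat > disc.py <<'E'
import cv2
from h import *
def disc(img,d,z):
    hsv=cv2.cvtColor(img,cv2.COLOR_RGB2HSV); m=(((hsv[...,0]<6)|(hsv[...,0]>174))&(hsv[...,1]>190)&(hsv[...,2]>110)).astype(np.uint8)
    m=cv2.morphologyEx(m,cv2.MORPH_CLOSE,np.ones((9,9)))
    n,l,s,c=cv2.connectedComponentsWithStats(m); i=1+np.argmax(s[1:,4]); 
    h=cv2.convexHull(np.argwhere(l==i)[:,::-1].astype(np.int32)); M=cv2.moments(h); u,v=M['m10']/M['m00'],M['m01']/M['m00']
    return back(d,u,v,z),s[i]
if __name__=="__main__":
    d=cams.get_image('scene'); o=manip.get_obs(); p=o['tool_pos']
    i0=cv2.imread('pics/scene0.png')[:,:,::-1].copy(); a,s=disc(i0,d,.064); print("initial",a,s)
    zt=p[2]-.208+.0025+.004; b,s=disc(d['img'],d,zt); print("now",b,s,"bias-corrected",b-a+[.635,.216])
    y=np.radians(o['tool_rot'][2]); u=np.array([np.cos(y),np.sin(y)]); v=np.array([np.sin(y),-np.cos(y)]); r=b-a+[.635,.216]-p[:2]
    print("in tool x,y",r@u,r@v)
E
python3 disc.py; python3 -c "
from h import *
delta([.5956,-.1908,.288],99.05,30)"
```

```text
initial [0.63496448 0.21780831] [ 301  305   56   55 2394]
now [0.63518162 0.21826452] [ 301  301   57   56 2505] bias-corrected [0.63521714 0.21645621]
in tool x,y 0.09988375009315038 0.00029628701094858926
row x 30 [-1.021e+00 -1.560e-01 -1.900e-02  1.000e-03  0.000e+00 -4.200e-01]
```

```bash
python3 -m jog '[[0,0,-0.2,0,0,0,0],[-0.25,-0.04,-0.3,0,0,-0.1,0],[-0.5,-0.08,-0.1,0,0,-0.2,0],[-0.75,-0.12,0,0,0,-0.3,0],[-1.02,-0.16,0,0,0,-0.42,0],[-1.02,-0.16,0,0,0,-0.42,0],[-1.02,-0.16,0,0,0,-0.42,0],[-1.02,-0.16,0,0,0,-0.42,0],[-1.02,-0.16,0,0,0,-0.42,0],[-1.02,-0.16,0,0,0,-0.42,0]]' && python3 -m jog '[[-1.02,-0.16,0,0,0,-0.42,0],[-1.02,-0.16,0,0,0,-0.42,0],[-1.02,-0.16,0,0,0,-0.42,0],[-1.02,-0.16,0,0,0,-0.42,0],[-1.02,-0.16,0,0,0,-0.42,0],[-1.02,-0.16,0,0,0,-0.42,0],[-1.02,-0.16,0,0,0,-0.42,0],[-1.02,-0.16,0,0,0,-0.42,0],[-1.02,-0.16,0,0,0,-0.42,0],[-1.02,-0.16,0,0,0,-0.42,0]]' && python3 -m jog '[[-1.02,-0.16,0,0,0,-0.42,0],[-1.02,-0.16,0,0,0,-0.42,0],[-1.02,-0.16,0,0,0,-0.42,0],[-1.02,-0.16,0,0,0,-0.42,0],[-1.02,-0.16,0,0,0,-0.42,0],[-1.02,-0.16,0,0,0,-0.42,0],[-1.02,-0.16,0,0,0,-0.42,0],[-1.02,-0.16,0,0,0,-0.42,0],[-1.02,-0.16,0,0,0,-0.42,0],[-1.02,-0.16,0,0,0,-0.42,0]]' && python3 -m jog '[[-1.02,-0.16,0,0,0,-0.42,0],[-0.75,-0.12,0,0,0,-0.3,0],[-0.5,-0.08,0,0,0,-0.2,0],[-0.25,-0.04,0,0,0,-0.1,0],[0,0,0,0,0,0,0],[0,0,0,0,0,0,0]]'; python3 disc.py; python3 -c "
from h import *
delta([.5957,-.1914,.25],99.05,10)"; python3 two.py t4 290 110 180 100 3
```

```text
t: 11.2
tool_pos: [0.6136, 0.0401, 0.2882]
tool_rot: [180.0, 0.0, 89.6]
force: [0.8, 0.2, -1.8]
width: 0.193
finger_force: 30.0
t: 12.2
tool_pos: [0.6002, -0.0621, 0.2881]
tool_rot: [180.0, 0.0, 93.8]
force: [-0.3, 0.7, -2.1]
width: 0.196
finger_force: 30.0
t: 13.2
tool_pos: [0.5944, -0.1652, 0.2881]
tool_rot: [180.0, 0.0, 98.0]
force: [0.5, 0.4, -1.1]
width: 0.195
finger_force: 30.0
t: 13.8
tool_pos: [0.5942, -0.1893, 0.2881]
tool_rot: [180.0, -0.0, 99.0]
force: [1.4, 0.3, -1.5]
width: 0.191
finger_force: 30.0
initial [0.63496448 0.21780831] [ 301  305   56   55 2394]
now [ 0.57797745 -0.09028668] [ 248  159   47   40 1448] bias-corrected [ 0.57801297 -0.09209499]
in tool x,y 0.09845100523957447 -0.0007992933501072767
row x 10 [-0.024  0.011  0.382  0.001 -0.002 -0.003]
top (-16, 105) [ 97. 206.]
top (16, 105) [ 90. 154.]
top (-16, 0) [270. 181.]
top (16, 0) [261. 130.]
scene (-16, 105) [725. 271.]
scene (16, 105) [685. 297.]
scene (-16, 0) [628. 171.]
scene (16, 0) [588. 194.]
```

View pics/t4.png

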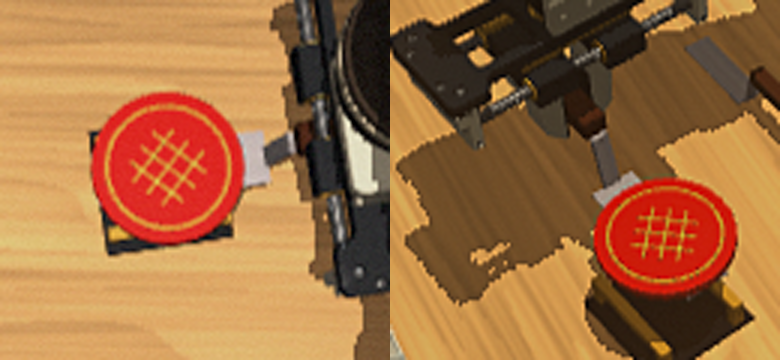

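The disc is level on the blade above the stand, with its centre at top-crop (168,167), i.e. (346,165.7) in the full image. I'll compute the correction in the same camera I used to measure the stand.

```bash
python3 -c "
from h import *
d=cams.get_image('top'); b=back(d,346,165.7,.0906); print(b)
p=manip.get_obs()['tool_pos']; e=np.array([.580,-.0927])-b; print(e)
delta([*(p[:2]+e),p[2]],99.05,1)
from disc import disc
b2,_=disc(d['img'],d,.0886); print('mask top',b2)"
```

```text
[ 0.57888172 -0.09058137]
[ 0.00111828 -0.00211863]
row x 1 [-0.227  0.077 -0.     0.003 -0.006 -0.033]
mask top [ 0.57914288 -0.08973781]
```

```bash
python3 -m jog '[[-0.12,0.05,0.1,0,0,0,0],[-0.12,0.05,0.3,0,0,0,0],[0,0,0.5,0,0,0,0],[0,0,0.7,0,0,0,0],[0,0,0.8,0,0,0,0],[0,0,0.8,0,0,0,0],[0,0,0.7,0,0,0,0],[0,0,0.5,0,0,0,0],[0,0,0.3,0,0,0,0],[0,0,0.2,0,0,0,0]]' && python3 -m jog '[[0,0,0.15,0,0,0,0],[0,0,0.15,0,0,0,0],[0,0,0.15,0,0,0,0],[0,0,0.15,0,0,0,0],[0,0,0.15,0,0,0,0],[0,0,0.2,0,0,0,0],[0,0,0.3,0,0,0,0],[0,0,0.4,0,0,0,0],[0,0,0.2,0,0,0,0],[0,0,0,0,0,0,0]]'; python3 -c "
from h import *
from disc import disc
d=cams.get_image('top'); print(disc(d['img'],d,.03))"
```

```text
t: 15.0
tool_pos: [0.5955, -0.192, 0.2389]
tool_rot: [-180.0, -0.0, 99.0]
force: [0.6, 0.2, -1.8]
width: 0.194
finger_force: 30.0
t: 16.0
tool_pos: [0.5953, -0.192, 0.2201]
tool_rot: [-180.0, -0.0, 99.0]
force: [-0.1, 0.6, -1.4]
width: 0.192
finger_force: 30.0
(array([ 0.58108907, -0.09246773]), array([ 321,  146,   47,   47, 1742], dtype=int32))
```

The disc is on the stand about 1 mm off centre and the blade is free of it. I'll draw the blade out.

```bash
python3 -m jog '[[-0.4,0,0,0,0,0,0],[-0.8,0,0,0,0,0,0],[-1.3,0,0,0,0,0,0],[-1.8,0,0,0,0,0,0],[-2,0,0,0,0,0,0],[-2,0,0,0,0,0,0],[-2,0,0,0,0,0,0],[-2,0,0,0,0,0,0],[-2,0,0,0,0,0,0],[-1.5,0,0,0,0,0,0]]' && python3 -m jog '[[-1,0,0,0,0,0,0],[-0.6,0,0,0,0,0,0],[-0.2,0,0.2,0,0,0,0],[0,0,0.3,0,0,0,0],[0,0,0.3,0,0,0,0],[0,0,0.2,0,0,0,0],[0,0,0.1,0,0,0,0],[0,0,0,0,0,0,0]]'; python3 two.py t5 290 110 180 40 3
```

```text
t: 17.05
tool_pos: [0.6196, -0.3517, 0.2205]
tool_rot: [-180.0, 0.1, 98.8]
force: [0.4, -0.5, -1.1]
width: 0.19
finger_force: 30.0
t: 17.85
tool_pos: [0.623, -0.3656, 0.2094]
tool_rot: [-180.0, -0.0, 99.0]
force: [0.7, -0.7, -1.6]
width: 0.196
finger_force: 30.0
top (-16, 105) [360. 181.]
top (16, 105) [352. 134.]
top (-16, 0) [514. 159.]
top (16, 0) [506. 112.]
scene (-16, 105) [576. 359.]
scene (16, 105) [539. 380.]
scene (-16, 0) [497. 275.]
scene (16, 0) [461. 294.]
```

View pics/t5.png

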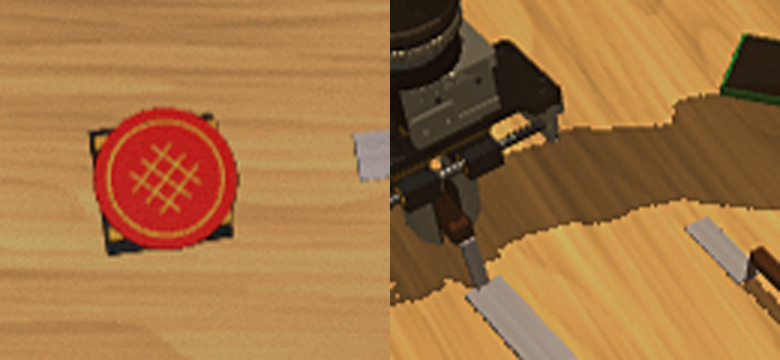

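The disc is centred on the stand, with its centre at about crop (166,178), and the blade tip is clear at x≈355. I'll lower the last millimetre, release and rise.

```bash
python3 -m jog '[[0,0,0.08,0,0,0,0],[0,0,0.06,0,0,0,0],[0,0,0,0,0,0,0],[0,0,0,0,0,0,0]]' && python3 -m jog '[[0,0,0,0,0,0,2.5],[0,0,0,0,0,0,3],[0,0,0,0,0,0,4],[0,0,0,0,0,0,5],[0,0,0,0,0,0,6],[0,0,0,0,0,0,6],[0,0,0,0,0,0,6],[0,0,0,0,0,0,6]]'&& python3 -m jog '[[0,0,-0.5,0,0,0,6],[0,0,-1.5,0,0,0,6],[0,0,-2,0,0,0,6],[0,0,-2,0,0,0,6],[0,0,-2,0,0,0,6],[0,0,-2,0,0,0,6],[0,0,-2,0,0,0,6],[0,0,-2,0,0,0,6],[0,0,-1,0,0,0,6],[0,0,0,0,0,0,6]]'; python3 -c "
from h import *
import cv2
from disc import disc
a=cams.get_image('wrist')['img']; d=cams.get_image('top'); s=cams.get_image('scene')['img']; print(disc(d['img'],d,.03))
cv2.imwrite('pics/end.png',np.hstack([cv2.resize(a,(400,250)),cv2.resize(s,(400,250))])[:,:,::-1])"
```

```text
t: 18.35
tool_pos: [0.623, -0.3659, 0.2083]
tool_rot: [180.0, 0.0, 99.0]
force: [-0.0, 0.6, -0.3]
width: 0.193
finger_force: 30.0
t: 19.15
tool_pos: [0.623, -0.3658, 0.2082]
tool_rot: [-180.0, 0.0, 99.0]
force: [-0.0, -0.5, 0.7]
width: 0.653
finger_force: 0.0
t: 20.15
tool_pos: [0.6234, -0.3659, 0.3609]
tool_rot: [179.8, 0.1, 99.0]
force: [-0.0, -0.4, -0.5]
width: 0.655
finger_force: 0.0
(array([ 0.5811638 , -0.09273997]), array([ 321,  146,   48,   47, 1750], dtype=int32))
```

View pics/end.png

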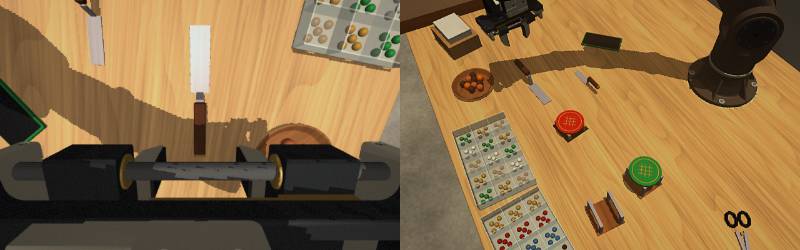

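The lifter lies flat and released in the wrist view. In the scene view red is on the stand at (570,121), and green sits undisturbed on its rack at (643,170).

```bash
python3 -c "
from station import manip
print(manip.finish_job())"
```

```text
the job is handed in; nothing more can be done
None
```

The job is handed in at about 20 s: the red medallion sits on the low stand about 1 mm off centre by camera, the lifter lies flat on the table, and the green medallion is still on its rack.

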